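Refit the rack clip of a sample changer with the clip fork

ROBOT

A 6-joint arm with a two-finger parallel gripper is mounted at the origin on the work surface. World frame = base frame: x ahead of the robot, y to its left, z up, the work surface at z = 0. Lengths are in mm, angles in rad, forces in N, time in s.
With the tool pointing down it reaches from about 350 to 775 mm from the base axis. Payload 7.3 kg.
Tool frame: the origin (TCP) lies midway between the tips of the shut fingers; the grasp point (between the pads) lies 19 mm behind it; x points along the fingers, y is the direction in which the jaws open and shut, and the axes are right-handed (so a half turn about x gives the same grasp; the last joint's range is limited). The gripper opens to 92 mm and grips with 3 to 60 N. Pads are 19 mm wide; open, the fingers measure 130 mm over their backs; the gripper's body (75 mm by 190 mm) begins 47 mm behind the grasp point.
Start: joints at [1.114, 0.342, 1.524, -0, 1.275, -0.146], TCP at [160.543, 499.875, 189.641] pointing down, gripper open.
Joint ranges: [-2.53, 2.53], [-0.77, 2.02], [0.04, 2.7], [-1, 4.14], [0.28, 2.66], [-3.11, 3.11]. Speed limits (rad/s): [2.57, 2.57, 3.14, 3.14, 3.14, 3.14].

INTERFACE

Orientations are given as [roll, pitch, yaw] about the fixed x, y, z axes, in that order (R = Rz(yaw) Ry(pitch) Rx(roll)).
In Python, from plant import bot gives the robot as it stands. The module is installed in compiled form; this text tells all that it offers.
- The arm moves only by the shell command python3 -m handwheel 'ROWS' [OPENING]. ROWS is JSON, a list that holds one entry, the list of rows, each a list of 4 numbers: the shift along the tool's x, y, z in cm, then the turn about the tool's x in rad. A call has 1 to 8 rows; each row shifts and turns the commanded pose from where the row before left it, along the tool's axes as they then stand; what a row does not reach is not made up. A row lasts 1/12 s, in which the tool goes at most 41.7 mm and 7.16 degrees, less where a joint would pass 70% of its speed; a pose out of reach is approached as far as the arm can. A call is refused whole if a number of a shift passes 4.17 or a number of a turn 0.125, either way. A call with a gripper value outside its range is refused whole. OPENING is the opening, from 0 (shut) to 1 (fully open), set as the call begins (- or left out, the last holds). The fingers move at their own pace and stop on an object; the grip force is fixed at half the most. Time passes only in rows, so rows that do not move let the fingers close. It gives the time, the measured TCP pose, the force and the opening at its end, in the units of the state.
- bot.get_obs(): the state, without advancing time (a new reading comes with each control period).
- bot.capture(name): name is "side" or "top" or "wrist"; returns (picture, depth): 420x560x3 uint8, red, green, blue; 420x560 float32, mm along the optical axis (not along the pixel's ray), 0 where there is no reading.
- bot.camera_model(name): a dict with "fx", "fy", "cx", "cy" (pixels), "dist_coeffs" ([k1, k2, p1, p2, k3] as OpenCV has them; the pictures are not rectified), "position" and "rotation" of the camera in the world. Camera axes: x right, y down, z forward; pixel columns grow to the right and rows downward; lengths in mm; the calibration is good to about 2 mm. A picture is of the moment at which its call begins: read the wrist's pose just before it. camera_model takes no time and is no camera call; for the wrist camera it gives the pose at the moment of the call.
- bot.close_job(): hands the job in, once; it reports no verdict.
Trained networks look in the newest picture that a camera, given by its name, has taken for a name from the list of things; names that differ only in an ending like _2 or _b are one class to them, and where a whole thing is asked for, a point or a joint stands for the part that bears it (a point fixed in the world has none). Each returns a list of dicts, best first, with "conf" (0 to 1); they miss things now and then, are a little off and sometimes report something else, mostly with a low value. They report only what shows in the picture. A call takes as long as a camera call. They do not tell look-alikes from the thing itself.
- bot.find_in(camera, label): "bbox" ([left, top, width, height] in pixels, round what is visible of it).
- bot.spot_point(camera, label): "point" ([column, row] in pixels: a listed point, or the origin of a listed thing).
The state is a dict: "time": time; "joint_positions": joint angles; "dq": joint speeds; "tau": joint torques, N m; "tool_pos": TCP position; "tcp_rot": TCP orientation; "contact_force": force on the tool from outside, world axes, zero at the start; "moment": the same for the moment, N m; "grip_width": finger opening in mm.
Only numpy, scipy, OpenCV 4.12 (cv2) and the standard library are available. Lean on these libraries where they do the work, as an engineer would, in place of code of your own. Each camera call takes 0.05 s, during which the arm holds its last target.

TASK

The sample rack is back on its spindle and its split retaining clip lies flat on the hub. With the clip fork from the service mat, and with nothing else, slide the clip sideways into the spindle's groove until it snaps fully home, easing off as it snaps so that neither clip nor hub is forced. Then lay the fork flat on the mat again, with nothing else disturbed.

Things in the scene. Friction and masses are not known exactly. Their poses are not given: they have to be found in the camera images.
- changer: Sample changer, fixed: white housing, round grey rack disc (264 mm across, top 84 mm above the bench) and, on it, a flat aluminium hub 160 mm across, its face 100 mm above the bench. Origin on the bench below the spindle; -x is its front, turned to the robot within 0.35 rad; z up. A tower 157 mm high stands at its rear left. Pressing on the hub or knocking it with over 12 N counts as forcing.
- spindle (a point): Upright steel spindle in the middle of the hub. The point is on its axis, 2 mm above the hub face: where the clip's centre belongs. Groove: 12 mm diameter, from the hub face to 5.5 mm above it. The spindle's head above the groove is 17 mm in diameter and ends 20 mm above the face.
- clip_center (a point): Split spring-steel E-clip, 26 mm outside diameter, 4 mm thick, lying flat on the hub before the spindle (towards the robot), 27 to 37 mm from it. The point is the centre of its ring, half-way up. +x points out through the open mouth, towards the spindle within about 0.3 rad; z up.
- clip: The clip, at its underside: it slides freely until its two prongs meet the groove (centre 7 mm from the axis). The push needed then climbs to about 9 N (up to 18 N if off-centre or with the fork rubbing on the hub) until the prongs pass the widest place; it jumps the last 2 to 5 mm home by itself. Home, its centre is within 0.7 mm of the axis and it bears solidly. A push over 23 N would bend it.
- fork_grip (a point): Clip fork lying flat on the mat, 0.10 to 0.16 kg: black straight handle 110 mm long, 18 mm wide, 22 mm high, flat sides, steel fork at its end. The point is the handle's centre, half-way up, 11 mm above the tool's flat underside (handle and fork share this plane). +x runs along the tool to the fork, y across, z up.
- fork_nest (a point): The mouth of the fork: where the centre of a clip cupped in it lies; 107 mm from fork_grip along +x and 2.5 mm above the tool's underside. The fork is 5 mm thick; two pads in a shallow V, 24 mm over all, cup the back of the clip and centre it. No part of the fork reaches further than 5 mm short of this point.
- mat: Blue service mat, 270 mm (its x) by 180 mm (its y), 3 mm thick, fixed on the bench to the left or the right of the changer, its x axis away from the robot within 0.12 rad; origin at the centre of its underside. The fork lies near its middle, 7 to 23 mm to its -y side: lay it back there.
- screwdriver_grip (a point): Screwdriver with a wooden handle lying along the mat, about 85 mm to the fork's +y side. Leave it alone.
- washer: Loose steel washer, 36 mm across, 5 mm high, on the mat at the +y side of the rear end of the fork's handle. Leave it alone.
- beaker0: Small empty glass beaker, 41 mm across, 52 mm high, standing on the rack disc beside or beyond the spindle. Leave it alone.
- beaker1: Small empty glass beaker, 41 mm across, 52 mm high, standing on the rack disc beside or beyond the spindle. Leave it alone.
- beaker2: Small empty glass beaker, 41 mm across, 52 mm high, standing on the rack disc beside or beyond the spindle. Leave it alone.
- reagent: White reagent bottle, 72 mm across, 155 mm high, on the left of the bench, outside the mat and tray. Leave it alone.
- amber: Amber glass bottle, 60 mm across, 130 mm high, on the right of the bench, outside the mat and tray. Leave it alone.
Not all that is in view belongs to the job. Of the things that look like the part that bears fork_grip, take the one that is farthest from the robot's base at the start.

How it is judged:
By the outcome, as a careful person would: the job done as asked, in the order asked, and still so for the second after the job is handed in, with the robot touching nothing.
It also fails if it takes over 72 s, if anything falls off the work surface, if the arm or the gripper's body presses on something with over 40 N, if the wrist force passes 120 N, or if a joint passes its speed limit or range.

## Working session

There is one attempt and no reset: what is moved stays moved. The work goes in short steps, Python scripts to look and compute and a shell command to move; the robot and the scene stay as the last step left them, time stands still between calls to the robot, and variables do not carry over. Pictures are saved under pics/ and viewed, and the job is handed in when it is done.

```bash
mkdir -p pics; cat > h.py <<'E'
import numpy as np, cv2, json
from plant import bot
from scipy.spatial.transform import Rotation as R
def cap(n,f):
    m=bot.camera_model(n); im,d=bot.capture(n); cv2.imwrite('pics/'+f+'.png',im[:,:,::-1]); return im,d,m
def rot(m):
    r=np.array(m['rotation'],float)
    return r if r.shape==(3,3) else R.from_euler('xyz',r).as_matrix()
def ray(m,p):
    K=np.array([[m['fx'],0,m['cx']],[0,m['fy'],m['cy']],[0,0,1]])
    u=cv2.undistortPoints(np.array([[p]],float),K,np.array(m['dist_coeffs'],float))[0,0]
    v=rot(m)@np.array([u[0],u[1],1]); return np.array(m['position'],float),v
def atz(m,p,z):
    o,v=ray(m,p); return o+v*(z-o[2])/v[2]
def atd(m,p,d):
    o,v=ray(m,p); return o+v*d
def tri(ms,ps):
    A=np.zeros((3,3));b=np.zeros(3)
    for m,p in zip(ms,ps):
        o,v=ray(m,p);v=v/np.linalg.norm(v);P=np.eye(3)-np.outer(v,v);A+=P;b+=P@o
    return np.linalg.solve(A,b)
def proj(m,X):
    K=np.array([[m['fx'],0,m['cx']],[0,m['fy'],m['cy']],[0,0,1]])
    Rm=rot(m); c=Rm.T@(np.array(X,float)-np.array(m['position'],float))
    return cv2.projectPoints(c[None],np.zeros(3),np.zeros(3),K,np.array(m['dist_coeffs'],float))[0][0,0]
E
python3 - <<'E'
from h import *
o=bot.get_obs(); print(o)
for n in ['top','side','wrist']:
    im,d,m=cap(n,n+'0'); print(n,{k:np.round(v,3).tolist() for k,v in m.items()})
    for l in ['spindle','clip_center','fork_grip','fork_nest','mat','changer','washer','screwdriver_grip']:
        r=bot.spot_point(n,l); print(l,[(np.round(x['point'],1).tolist(),round(x['conf'],2)) for x in r[:4]])
print(bot.get_obs()['time'])
E
```

```text
{'time': 0.0, 'joint_positions': array([ 1.11401636e+00,  3.42773334e-01,  1.52501424e+00, -2.83521771e-05,
        1.27540357e+00, -1.45992117e-01]), 'dq': array([ 0.00103523, -0.00105693,  0.00020899,  0.00041343, -0.00160995,
        0.0005888 ]), 'tau': array([-1.80172092e-04, -4.31245673e+01, -2.44222605e+01,  7.17851752e-02,
        5.59513690e-02, -1.25742054e-04]), 'tool_pos': array([160.32526118, 499.42959131, 188.91971655]), 'tcp_rot': array([-1.69982974,  1.5691976 , -2.01060931]), 'contact_force': array([-0.2309909 , -1.11508699,  1.08998361]), 'moment': array([ 0.00983527,  0.059545  , -0.08288888]), 'grip_width': 91.94893269106788}
top {'fx': 383.538, 'fy': 383.538, 'cx': 279.817, 'cy': 206.394, 'dist_coeffs': [-0.071, 0.0, 0.0, 0.0, 0.0], 'position': [333.565, 23.575, 1387.179], 'rotation': [-2.991, -0.002, -1.549]}
spindle [([290.0, 186.1], 0.68)]
clip_center [([289.1, 195.5], 0.55)]
fork_grip [([322.9, 264.7], 0.72), ([196.5, 212.7], 0.68), ([204.9, 273.9], 0.5)]
fork_nest [([208.4, 303.7], 0.59), ([199.9, 188.5], 0.55), ([294.7, 272.3], 0.53)]
mat [([195.9, 210.0], 
[... 329 characters left out ...]

spindle [([303.0, 185.3], 0.79)]
clip_center [([290.2, 187.8], 0.48)]
fork_grip [([249.8, 256.7], 0.77), ([175.5, 192.1], 0.68), ([229.8, 172.0], 0.53)]
fork_nest [([150.5, 207.8], 0.7), ([257.8, 165.1], 0.66), ([232.1, 241.8], 0.64), ([313.6, 174.9], 0.6)]
mat [([230.6, 165.4], 0.94)]
changer [([300.4, 214.0], 0.84)]
washer [([201.6, 169.8], 0.42)]
screwdriver_grip [([211.6, 160.5], 0.68)]
wrist {'fx': 373.416, 'fy': 373.416, 'cx': 280.9, 'cy': 210.943, 'dist_coeffs': [-0.098, 0.0, 0.0, 0.0, 0.0], 'position': [87.192, 523.26, 384.08], 'rotation': [2.853, 0.0, 1.26]}
spindle []
clip_center []
fork_grip []
fork_nest [([86.8, 252.9], 0.86)]
mat []
changer []
washer []
screwdriver_grip []
1.35
```

View pics/top0.png

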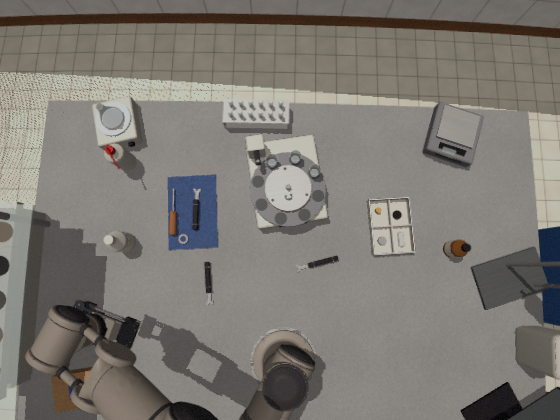

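View pics/side0.png

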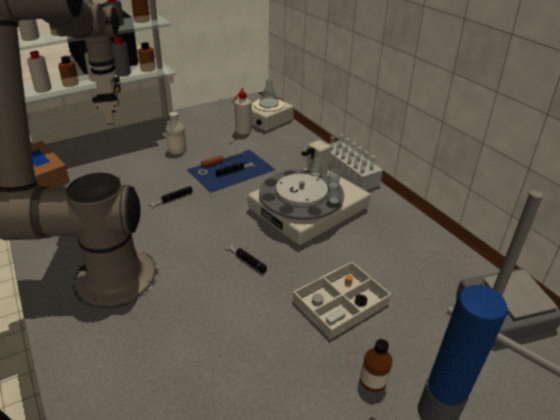

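View pics/wrist0.png

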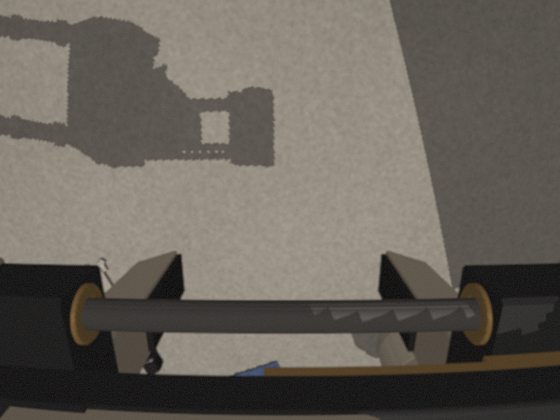

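```bash
python3 - <<'E'
from h import *
t=bot.camera_model('top');s=bot.camera_model('side')
for n,a,b in [('spindle',(290,186.1),(303,185.3)),('clip',(289.1,195.5),(290.2,187.8)),('grip mat',(196.5,212.7),(229.8,172)),('grip2',(322.9,264.7),(249.8,256.7)),('grip3',(204.9,273.9),(175.5,192.1)),('nest mat',(199.9,188.5),(257.8,165.1)),('mat',(195.9,210),(230.6,165.4)),('washer',(184.6,239.4),(201.6,169.8)),('sd',(172.7,221.5),(211.6,160.5)),('nest3',(208.4,303.7),(150.5,207.8))]:
    X=tri([t,s],[a,b]); print(n,X.round(1), np.hypot(X[0],X[1]).round(), (proj(t,X)-a).round(1),(proj(s,X)-b).round(1))
for z in (14,):print(atz(t,(196.5,212.7),z))
E
```

```text
spindle [597.7  -7.4 108.5] 598.0 [-0.1  0.2] [ 0.2 -0. ]
clip [560.4  -2.7 109.6] 560.0 [-0.8  1.5] [ 1.9 -0.3]
grip mat [511.4 331.5  -1.4] 609.0 [-0.4  0.8] [ 0.9 -0.1]
grip2 [ 340.4 -132.4   26.2] 365.0 [ 0.6 -1.2] [-1.7  0.2]
grip3 [289.9 288.4   9. ] 409.0 [-0.5  1.3] [ 1.5 -0. ]
nest mat [609.3 318.6   5. ] 688.0 [ 0.7 -1.4] [-1.6  0.2]
mat [516.1 328.5  26.8] 612.0 [-0.6  1.2] [ 1.4 -0.1]
washer [413.7 363.7  19.5] 551.0 [-0.1  0.3] [ 0.3 -0. ]
sd [475.9 412.5  15.2] 630.0 [-0.3  0.7] [ 0.7 -0. ]
nest3 [189.1 273.1 -11. ] 332.0 [ 0.  -0.1] [-0.1 -0. ]
[512.58297638 326.77913017  14.        ]
```

The top view shows the fork on the blue mat, handle near (196,213) and fork tip near (200,190). It is the farthest of the three look-alikes; the others are near (208,280) and (322,263). The side view agrees. Next I'll work out the tool axes and move the wrist camera over the mat.

```bash
cat >> h.py <<'E'
def tool():
    o=bot.get_obs(); return np.array(o['tool_pos']),R.from_euler('xyz',o['tcp_rot']).as_matrix(),o
def delta(target,yaw_y=None):
    """shift in tool axes (cm) to world target; turn about tool x so that tool y lies along angle yaw_y (mod pi)"""
    p,M,o=tool(); d=M.T@(np.array(target)-p)/10
    out=[d.round(2)]
    if yaw_y is not None:
        a=np.arctan2(M[1,1],M[0,1]); e=(yaw_y-a+np.pi/2)%np.pi-np.pi/2
        out.append(round(-e,3)) # tool x is down
    return out
E
python3 - <<'E'
from h import *
p,M,o=tool(); print(p,M.round(3)); m=bot.camera_model('wrist'); print((M.T@(np.array(m['position'])-p)).round(1)); print((M.T@rot(m)).round(3))
print(delta([430,340,250],np.pi/2-0.1))
E
```

```text
[160.54591545 499.89018936 189.65043757] [[ 0.     0.306  0.952]
 [ 0.     0.952 -0.306]
 [-1.     0.     0.   ]]
[-194.4   -0.2  -77. ]
[[ 0.    -0.285  0.959]
 [ 1.    -0.    -0.   ]
 [ 0.     0.959  0.285]]
[array([-6.04, -6.98, 30.54]), np.float64(-0.211)]
```

```bash
python3 - <<'E'
from h import *
print(delta([565,325,215],np.pi/2-0.1))
E
```

```text
[array([-2.53, -4.28, 43.86]), np.float64(-0.211)]
```

```bash
python3 -m handwheel '[[[-0.2,-0.3,2,0],[-0.2,-0.4,3.6,0],[-0.2,-0.4,3.6,0],[-0.2,-0.4,3.6,0],[-0.2,-0.4,3.6,0],[-0.2,-0.4,3.6,0],[-0.2,-0.4,3.6,0],[-0.2,-0.4,3.6,0]]]' 0.6
python3 -m handwheel '[[[-0.2,-0.3,3.6,0],[-0.2,-0.3,3.6,0],[-0.2,-0.3,3.6,0],[-0.2,-0.3,3.6,0],[0,0,2,0],[0,0,0,-0.105],[0,0,0,-0.106],[0,0,0,0]]]'
python3 - <<'E'
from h import *
im,d,m=cap('wrist','w1')
p,M,o=tool(); print(p,M[:,1],o['time'],o['contact_force'])
for l in ['fork_grip','fork_nest','washer','screwdriver_grip','mat']:
    r=bot.spot_point('wrist',l)
    for x in r[:3]:
        u=x['point'];c,rr=np.round(u).astype(int)
        dd=d[min(rr,419),min(c,559)]
        print(l,np.round(u,1),round(x['conf'],2),atz(m,u,14 if 'grip' in l else 5.5).round(1), dd, atd(m,u,dd).round(1))
E
```

```text
time: 2.02
tool_pos: [411.5, 386.2, 205.8]
tcp_rot: [1.391, 1.57, 1.08]
contact_force: [0.6, 0.1, 0.7]
grip_width: 55.2
time: 2.68
tool_pos: [562.9, 325.1, 213.1]
tcp_rot: [-2.785, 1.57, -2.882]
contact_force: [0.8, -0.3, 0.2]
grip_width: 55.1
[562.60897586 325.40665259 213.30512418] [ 1.01906832e-01  9.94793940e-01 -1.21321693e-04] 2.7333 [-0.83740732  0.6689558  -1.00774426]
fork_grip [277.3 122.5] 0.79 [507.2 326.5  14. ] 372.12082 [506.6 326.7  25.6]
fork_nest [288.5 216.2] 0.6 [611.9 328.6   5.5] 423.9672 [612.7 328.6   2.8]
washer [314.1  29. ] 0.61 [418.6 372.4   5.5] 368.32068 [418.  372.7   2.1]
washer [ 41.8 330.4] 0.58 [738.3 -10.3   5.5] 80.33532 [529.8 273.5 338.3]
screwdriver_grip [359.3  89.1] 0.94 [481.6 412.8  14. ] 359.9177 [481.7 409.8  28.6]
mat [295.5 129. ] 0.74 [516.3 344.9   5.5] 396.6164 [516.5 345.    2.4]
mat [ 21.1 225.5] 0.32 [592.8   8.3   5.5] 338.96878 [571.3  73.8  86.7]
```

View pics/w1.png

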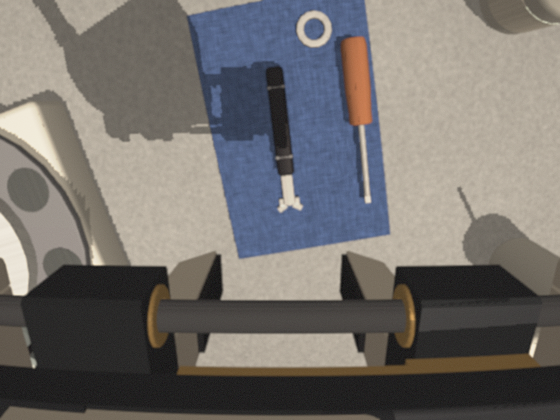

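The picture shows the handle from (275,70) to (289,172) and the fork mouth at (289,207). The washer is at (314,29) and the screwdriver is to the right. I'll refine the fork axis from depth.

```bash
cat >> h.py <<'E'
def cloud(m,d):
    K=np.array([[m['fx'],0,m['cx']],[0,m['fy'],m['cy']],[0,0,1]])
    v,u=np.mgrid[0:420,0:560]
    q=cv2.undistortPoints(np.stack([u.ravel(),v.ravel()],1).astype(float)[:,None],K,np.array(m['dist_coeffs'],float))[:,0]
    r=np.c_[q,np.ones(len(q))]*d.ravel()[:,None]
    P=r@rot(m).T+np.array(m['position']); P[d.ravel()<=0]=np.nan
    return P.reshape(420,560,3)
E
python3 - <<'E'
from h import *
im,d,m=cap('wrist','w2')
np.savez('/tmp/w2.npz',im=im,d=d,**{k:np.array(v) for k,v in m.items()})
P=cloud(m,d); dark=(im.max(2)<60)
box=np.zeros((420,560),bool); box[60:185,255:305]=1
s=box&(P[:,:,2]>14)&(P[:,:,2]<35)
X=P[s]; print(len(X),np.median(X[:,2]),X[:,2].min(),X[:,2].max())
top=X[X[:,2]>20]; c=top[:,:2]
rect=cv2.minAreaRect(c.astype(np.float32)); print(rect)
mu=c.mean(0); w,V=np.linalg.eigh(np.cov((c-mu).T)); a=V[:,1]; a*=np.sign(a[0]); print(mu,np.arctan2(a[1],a[0]),((c-mu)@a).min(),((c-mu)@a).max())
s2=np.zeros_like(box); s2[170:215,270:312]=1
bright=(im.min(2)>110)&s2; Y=P[bright]; print('fork',len(Y),np.median(Y[:,2]))
for u in [(275,70),(289,172)]: print(atz(m,u,22))
mat=np.zeros_like(box); mat[150:200,230:255]=1; print('matz',np.nanmedian(P[mat][:,2]), 'bench',np.nanmedian(P[150:200,430:470,2]))
E
```

```text
1873 24.028674348180573 15.244794612136047 26.75063292752162
((506.8852233886719, 328.73455810546875), (109.07621002197266, 18.077638626098633), 0.9919511675834656)
[505.59052237 328.94301314] 0.012603649692112317 -53.2558585226797 55.82745752538768
fork 578 nan
[455.38946831 330.67778337  22.        ]
[558.27513418 334.59671115  22.        ]
matz 2.4400516337933027 bench -0.6190971216121852
```

```bash
python3 -c "
import cv2
a=cv2.imread('pics/w2.png')[50:225,240:330]; cv2.imwrite('pics/w2z.png',cv2.resize(a,None,fx=3.4,fy=3.4,interpolation=cv2.INTER_CUBIC))"
```

```text
(no output)
```

View pics/w2z.png

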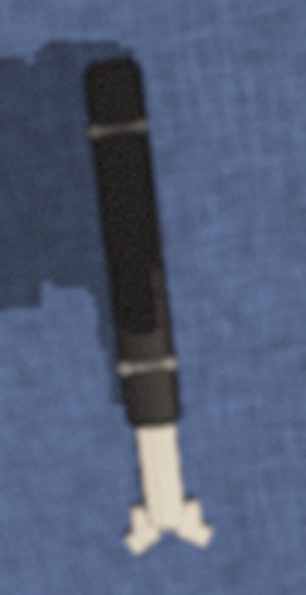

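The handle centre is at about (506.9, 328.7), axis angle about 0.015 rad, top at z≈25. Its size, 109 x 18 mm, matches the description.

```bash
python3 -m handwheel '[[[0,0,0,-0.117],[0,0,0,0]]]'; python3 - <<'E'
from h import *
print(delta([507,328.7,60],np.pi/2+0.015))
E
```

```text
time: 3.2
tool_pos: [562.4, 325.8, 213.7]
tcp_rot: [0.405, 1.571, 0.426]
contact_force: [-0.2, -0.4, 0.2]
grip_width: 55.2
[array([15.37,  0.41, -5.53]), np.float64(0.006)]
```

```bash
python3 -m handwheel '[[[1.5,0.1,-1,0],[3,0.1,-1,0],[3,0.1,-1,0],[3,0.1,-1,0],[2.5,0,-1,0],[2,0,-0.5,0],[0.4,0,0,0],[0,0,0,0]]]'; python3 - <<'E'
from h import *
im,d,m=cap('wrist','w3')
print(delta([507,328.7,5.5],np.pi/2+0.015), bot.get_obs()['tool_pos'])
E
```

```text
time: 3.87
tool_pos: [506.7, 328.5, 58.7]
tcp_rot: [-2.702, 1.568, -2.687]
contact_force: [-0.6, 0.2, 0.2]
grip_width: 54.9
[array([ 5.47, -0.02, -0.11]), np.float64(0.001)] [508.085962   328.91658976  60.19248141]
```

View pics/w3.png

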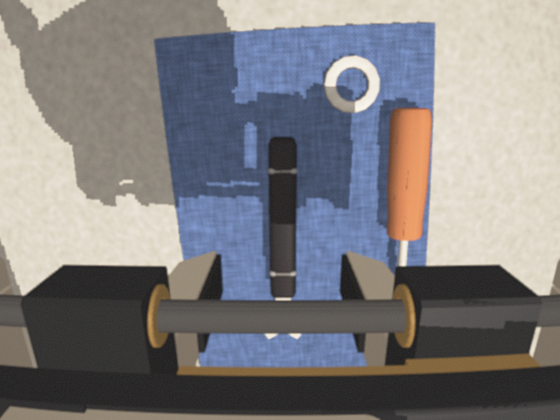

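The handle runs down column 283 (rows 138–295), straight and centred between the fingers. I'll descend and grip.

```bash
python3 -m handwheel '[[[2,0,0,0],[2,0,0,0],[1,0,0,0],[0,0,0,0],[0,0,0,0]]]'; python3 - <<'E'
from h import *
for i in range(3): print(bot.get_obs()['tool_pos'],bot.get_obs()['contact_force'])
E
```

```text
time: 4.33
tool_pos: [508.3, 328.9, 10.6]
tcp_rot: [0.481, 1.57, 0.498]
contact_force: [0.9, 0.9, 0.6]
grip_width: 55.0
[508.28527765 328.89864038  10.57211757] [0.85051492 0.9421853  0.56657045]
[508.28527765 328.89864038  10.57211757] [0.85051492 0.9421853  0.56657045]
[508.28527765 328.89864038  10.57211757] [0.85051492 0.9421853  0.56657045]
```

```bash
python3 -m handwheel '[[[0.4,0,0,0],[0,0,0,0]]]'; python3 -m handwheel '[[[0,0,0,0],[0,0,0,0],[0,0,0,0],[0,0,0,0],[0,0,0,0],[0,0,0,0]]]' 0;python3 -m handwheel '[[[0,0,0,0]]]'
```

```text
time: 4.5
tool_pos: [508.1, 329.0, 6.5]
tcp_rot: [0.466, 1.569, 0.483]
contact_force: [-0.5, -0.7, -0.2]
grip_width: 55.3
time: 5.0
tool_pos: [507.5, 328.7, 5.7]
tcp_rot: [0.795, 1.571, 0.813]
contact_force: [0.2, 0.0, 0.9]
grip_width: 19.7
time: 5.08
tool_pos: [507.5, 328.7, 5.7]
tcp_rot: [0.96, 1.571, 0.977]
contact_force: [-0.6, -0.6, -0.7]
grip_width: 12.9
```

```bash
python3 -m handwheel '[[[0,0,0,0],[0,0,0,0],[0,0,0,0]]]'; python3 - <<'E'
from h import *
im,d,m=cap('wrist','w4');im,d,m=cap('side','s4')
E
```

```text
time: 5.33
tool_pos: [507.5, 328.7, 5.6]
tcp_rot: [1.256, 1.571, 1.273]
contact_force: [-0.4, -0.1, 0.4]
grip_width: 0.9
```

View pics/w4.png

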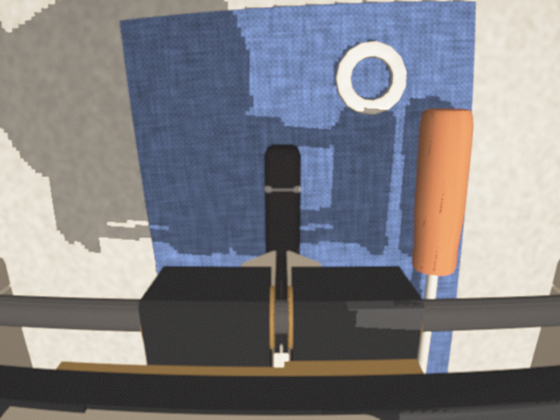

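```bash
python3 - <<'E'
from h import *
o=bot.get_obs();print(o['time'],o['grip_width'],o['tool_pos'])
a=cv2.imread('pics/s4.png')[90:230,160:330]; b=cv2.imread('pics/w4.png')[200:400,180:400]
cv2.imwrite('pics/s4z.png',cv2.resize(a,None,fx=4,fy=4,interpolation=cv2.INTER_CUBIC));cv2.imwrite('pics/w4z.png',cv2.resize(b,None,fx=2.7,fy=2.7,interpolation=cv2.INTER_CUBIC))
E
```

```text
5.4333 0.20895127067066993 [507.4048509  328.67711072   5.60807198]
```

View pics/s4z.png

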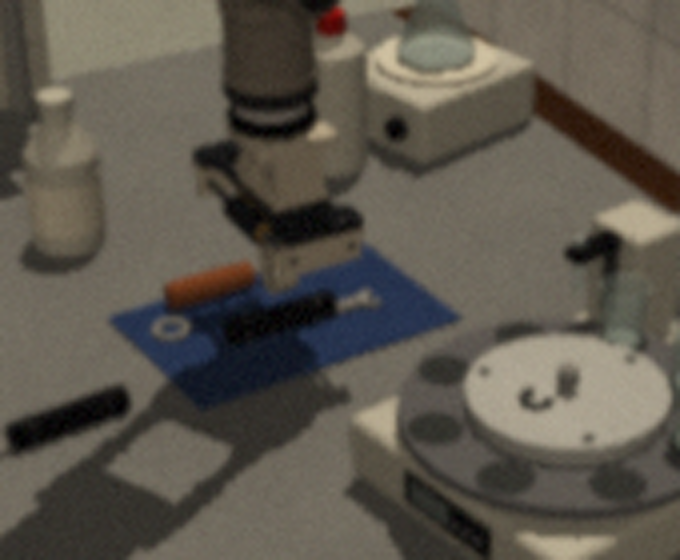

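View pics/w4z.png

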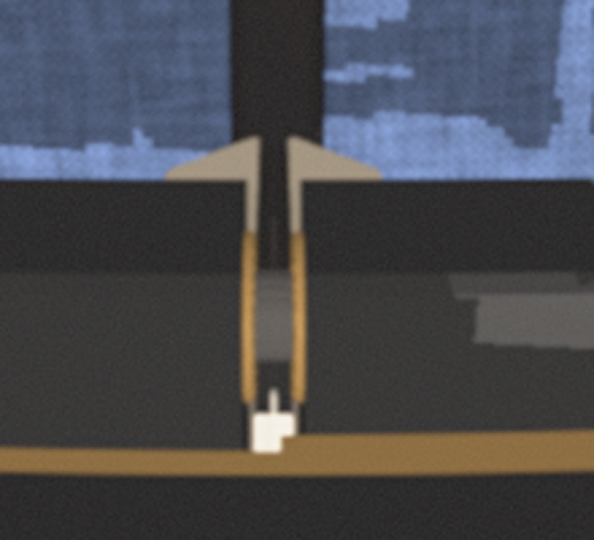

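```bash
python3 - <<'E'
from h import *
im,d,m=cap('wrist','w5')
P=cloud(m,d); print(m['position'])
print('mat z',np.nanmedian(P[100:130,380:420,2]),'handle',np.nanmedian(P[160:180,278:288,2]),np.nanmedian(P[230:245,279:285,2]), 'fork', P[355,280],'bench',np.nanmedian(P[250:300,500:540,2]))
for r in range(235,400,6): print(r,[P[r,c].round(0).tolist() for c in (255,272,280,292,305)])
E
```

```text
[430.4366772  327.27316202 200.05271382]
mat z 2.4230774592752056 handle 24.29206244572704 24.25926902432957 fork [578.03479904 329.16227479  10.60352596] bench -0.5675777501950563
235 [[503.0, 314.0, 2.0], [495.0, 324.0, 24.0], [495.0, 328.0, 23.0], [495.0, 334.0, 24.0], [503.0, 342.0, 2.0]]
241 [[507.0, 314.0, 3.0], [499.0, 324.0, 24.0], [nan, nan, nan], [498.0, 334.0, 25.0], [506.0, 342.0, 3.0]]
247 [[511.0, 314.0, 2.0], [502.0, 324.0, 24.0], [501.0, 328.0, 25.0], [502.0, 334.0, 24.0], [511.0, 342.0, 2.0]]
253 [[514.0, 314.0, 3.0], [496.0, 324.0, 45.0], [505.0, 328.0, 25.0], [495.0, 333.0, 46.0], [514.0, 342.0, 2.0]]
259 [[496.0, 317.0, 51.0], [497.0, 324.0, 51.0], [498.0, 328.0, 48.0], [496.0, 333.0, 53.0], [496.0, 339.0, 52.0]]
265 [[496.0, 318.0, 59.0], [496.0, 325.0, 58.0], [498.0, 328.0, 54.0], [496.0, 333.0, 58.0], [496.0, 338.0, 57.0]]
271 [[471.0, 322.0, 116.0], [496.0, 325.0, 64.0], [500.0, 328.0, 56.0], [471.0, 331.0, 116.0], [471.0, 334.0, 116.0]]
277 [[472.0, 322.0, 117.0], [496.0, 325.0, 68.0], [503.0, 328.0, 55.0], [471.0, 331.0, 119.0], [471.0, 334.0, 119.0]]
283 [[
[... 1681 characters left out ...]
0, 131.0], [499.0, 326.0, 117.0], [588.0, 329.0, 9.0], [486.0, 331.0, 133.0], [485.0, 333.0, 134.0]]
373 [[485.0, 323.0, 136.0], [485.0, 326.0, 136.0], [485.0, 328.0, 136.0], [486.0, 331.0, 135.0], [485.0, 333.0, 136.0]]
379 [[482.0, 323.0, 142.0], [482.0, 326.0, 142.0], [481.0, 328.0, 142.0], [481.0, 330.0, 143.0], [482.0, 333.0, 142.0]]
385 [[482.0, 323.0, 143.0], [482.0, 326.0, 143.0], [481.0, 328.0, 143.0], [481.0, 330.0, 144.0], [481.0, 333.0, 143.0]]
391 [[481.0, 323.0, 145.0], [482.0, 326.0, 144.0], [481.0, 328.0, 146.0], [482.0, 330.0, 145.0], [482.0, 333.0, 145.0]]
397 [[482.0, 323.0, 146.0], [482.0, 327.0, 146.0], [481.0, 328.0, 147.0], [482.0, 330.0, 146.0], [481.0, 332.0, 147.0]]
```

```bash
python3 - <<'E'
from h import *
s=bot.camera_model('side')
for z in (5.6,25,35,45): print(z,((proj(s,[507.4,328.7,z])-[160,90])*4).round(0),((proj(s,[497,320,z])-[160,90])*4).round(0))
im,d,m=cap('side','s5'); P=cloud(s,d)
for r in range(130,172,2): print(r,[P[r,c].round(0).tolist() if not np.isnan(P[r,c,0]) else None for c in (226,229,232,236,240)])
E
```

```text
5.6 [280. 324.] [274. 331.]
25 [279. 305.] [273. 313.]
35 [279. 296.] [272. 303.]
45 [278. 286.] [272. 293.]
130 [[475.0, 275.0, 201.0], [489.0, 281.0, 195.0], [499.0, 281.0, 193.0], [514.0, 280.0, 190.0], [526.0, 276.0, 188.0]]
132 [[485.0, 297.0, 182.0], [488.0, 279.0, 189.0], [497.0, 277.0, 188.0], [512.0, 277.0, 184.0], [527.0, 278.0, 180.0]]
134 [[483.0, 294.0, 176.0], [486.0, 277.0, 183.0], [496.0, 276.0, 181.0], [515.0, 283.0, 173.0], [528.0, 280.0, 171.0]]
136 [[486.0, 302.0, 164.0], [485.0, 276.0, 176.0], [497.0, 277.0, 173.0], [513.0, 279.0, 168.0], [527.0, 278.0, 165.0]]
138 [[483.0, 297.0, 160.0], [484.0, 274.0, 170.0], [499.0, 283.0, 162.0], [512.0, 278.0, 161.0], [525.0, 274.0, 160.0]]
140 [[483.0, 296.0, 153.0], [485.0, 277.0, 161.0], [498.0, 280.0, 156.0], [510.0, 275.0, 155.0], [525.0, 275.0, 152.0]]
142 [[483.0, 297.0, 145.0], [485.0, 277.0, 153.0], [498.0, 281.0, 148.0], [508.0, 271.0, 150.0], [520.0, 264.0, 150.0]]
144 [[485.0, 302.0, 134.0], [483.0, 272.0, 149.0], [490.0, 266.0, 150.0], [502.0, 258.0, 150.0], [511.0, 247.0, 153.0]]
146 [[483.0, 298.0, 129.0], [47
[... 776 characters left out ...]
 [582.0, 396.0, 4.0]]
160 [[499.0, 340.0, 48.0], [499.0, 315.0, 60.0], [510.0, 314.0, 58.0], [561.0, 389.0, 5.0], [576.0, 385.0, 3.0]]
162 [[520.0, 388.0, 9.0], [503.0, 323.0, 47.0], [542.0, 383.0, 5.0], [556.0, 379.0, 3.0], [552.0, 336.0, 26.0]]
164 [[514.0, 375.0, 8.0], [529.0, 381.0, 1.0], [538.0, 376.0, 1.0], [531.0, 325.0, 30.0], [548.0, 329.0, 23.0]]
166 [[496.0, 337.0, 25.0], [505.0, 330.0, 26.0], [514.0, 324.0, 27.0], [528.0, 321.0, 24.0], [545.0, 323.0, 18.0]]
168 [[491.0, 326.0, 24.0], [500.0, 319.0, 25.0], [513.0, 322.0, 20.0], [527.0, 319.0, 17.0], [541.0, 315.0, 15.0]]
170 [[487.0, 319.0, 21.0], [499.0, 318.0, 18.0], [515.0, 327.0, 8.0], [530.0, 326.0, 4.0], [541.0, 316.0, 6.0]]
```

Both views put the shut fingertips at z≈45 when the reported TCP says 5.6, so the real tips are about 39 mm short of the reported point. The side picture shows the fingers shut in the air just above the handle, with the fork untouched. I'll reopen, check where the open tips are, and go lower.

```bash
python3 -m handwheel '[[[0,0,0,0],[0,0,0,0],[0,0,0,0],[0,0,0,0],[0,0,0,0],[0,0,0,0]]]' 0.5; python3 - <<'E'
from h import *
im,d,m=cap('wrist','w6'); P=cloud(m,d)
Z=P[:,:,2]; X=P[:,:,0];Y=P[:,:,1]
s=(np.abs(X-502)<14)&(np.abs(Y-328.7)<70)&(Z>27)&(Z<100)
for a,b in((-70,-12),(12,70)):
    k=s&(Y-328.7>a)&(Y-328.7<b); q=P[k]; print(len(q), np.percentile(q[:,2],[0,1,3,10]).round(1), 'x',np.percentile(q[:,0],[1,50,99]).round(1),'y',np.percentile(q[:,1],[1,50,99]).round(1))
E
```

```text
time: 6.03
tool_pos: [507.4, 328.7, 5.6]
tcp_rot: [1.313, 1.571, 1.33]
contact_force: [-0.7, -0.1, -0.3]
grip_width: 35.7
2048 [41.9 43.6 45.2 50.1] x [496.1 497.1 515.6] y [296.1 307.6 310.9]
2061 [41.9 43.3 45.  49.9] x [495.2 496.3 515.5] y [346.2 349.2 360.6]
```

View pics/w6.png

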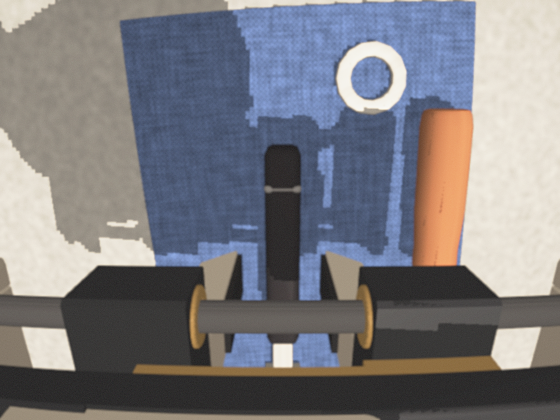

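The tips now straddle the handle at z≈42. I'll go down in steps, watching force.

```bash
python3 -m handwheel '[[[1,0,0,0],[1,0,0,0],[0.5,0,0,0],[0.3,0,0,0],[0,0,0,0],[0,0,0,0]]]'; python3 - <<'E'
from h import *
im,d,m=cap('wrist','w7'); P=cloud(m,d);p=tool()[0]; print(p,bot.get_obs()['contact_force'])
Z=P[:,:,2]; X=P[:,:,0];Y=P[:,:,1]
for a,b in((-60,-12),(12,60)):
    k=(X>492)&(X<499.5)&(Y-328.7>a)&(Y-328.7<b)&(Z>5)&(Z<60); q=P[k]; print(len(q), np.percentile(q[:,2],[0,1,3,10]).round(1))
E
```

```text
time: 6.58
tool_pos: [507.3, 328.6, -22.7]
tcp_rot: [-2.794, 1.57, -2.777]
contact_force: [-0.1, -1.0, 0.2]
grip_width: 45.9
[507.57153904 328.73711671 -22.35090002] [ 0.62386095 -0.82890852  0.23071639]
1685 [13.6 15.  17.5 22.7]
1683 [13.5 15.1 17.2 22.4]
```

View pics/w7.png

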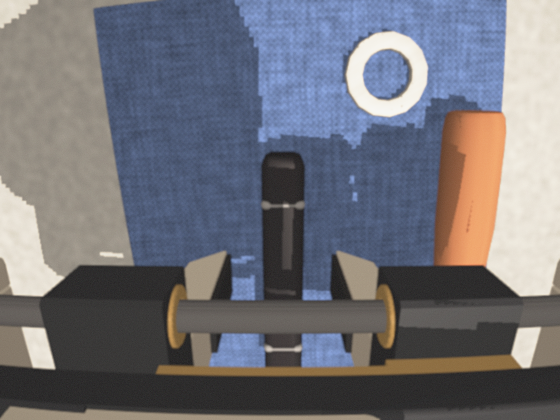

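```bash
python3 -m handwheel '[[[0.4,0,0,0],[0.3,0,0,0],[0,0,0,0]]]'; python3 -m handwheel '[[[0,0,0,0],[0,0,0,0],[0,0,0,0],[0,0,0,0],[0,0,0,0],[0,0,0,0]]]' 0;python3 -m handwheel '[[[0,0,0,0],[0,0,0,0]]]'
```

```text
time: 6.88
tool_pos: [507.1, 328.5, -29.9]
tcp_rot: [-2.787, 1.57, -2.77]
contact_force: [0.5, 0.1, 0.0]
grip_width: 45.8
time: 7.38
tool_pos: [507.5, 328.8, -29.2]
tcp_rot: [0.696, 1.57, 0.713]
contact_force: [0.1, 0.7, 1.0]
grip_width: 17.7
time: 7.55
tool_pos: [507.5, 328.8, -29.2]
tcp_rot: [0.739, 1.57, 0.757]
contact_force: [-0.3, 0.3, 1.1]
grip_width: 18.0
```

Gripped at 18.0 mm, the handle's width. The underside sits 32.3 mm above the reported TCP z. Next I lift and carry the fork to look down on the hub.

```bash
python3 -m handwheel '[[[-0.5,0,0,0],[-1.5,0,0,0],[-3,0,0,0],[-3,0,0,0],[-3,0,0,0],[-3,0,0,0],[-3,0,0,0],[-3,0,0,0]]]'; python3 - <<'E'
from h import *
print(delta([590,-5,172]), tool()[1].round(3).tolist())
im,d,m=cap('side','s8')
a=im[90:230,160:330,::-1]
cv2.imwrite('pics/s8z.png',cv2.resize(a,None,fx=4,fy=4,interpolation=cv2.INTER_CUBIC))
E
```

```text
time: 8.22
tool_pos: [506.9, 328.4, 172.3]
tcp_rot: [-2.792, 1.57, -2.775]
contact_force: [0.9, -0.4, -1.4]
grip_width: 17.4
[array([ 3.000e-02, -3.348e+01,  7.730e+00])] [[-0.0, -0.017, 1.0], [-0.0, 1.0, 0.017], [-1.0, -0.0, -0.0]]
```

View pics/s8z.png

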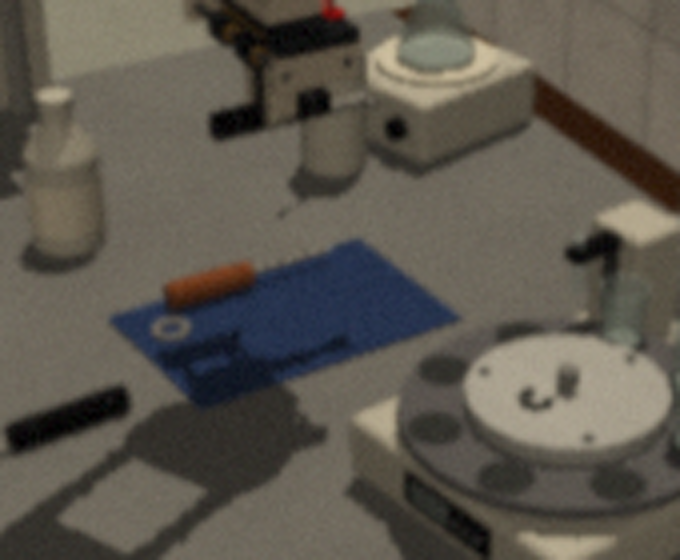

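The fork is held level, the mat is clear except for the washer and screwdriver, and the mouth of the clip on the hub is visible. Next I'll carry it to the hub.

```bash
python3 -m handwheel '[[[0,-2,0.3,0],[0,-3.5,0.8,0],[0,-3.5,0.8,0],[0,-3.5,0.8,0],[0,-3.5,0.8,0],[0,-3.5,0.8,0],[0,-3.5,0.8,0],[0,-3.5,0.8,0]]]'
python3 -m handwheel '[[[0,-3,0.8,0],[0,-2.5,0.8,0],[0,-1.5,0.2,0],[0,0,0,0],[0,0,0,0]]]'
python3 - <<'E'
from h import *
im,d,m=cap('wrist','w9'); np.savez('/tmp/w9.npz',im=im,d=d,**{k:np.array(v) for k,v in m.items()})
p,M,o=tool(); print(p,M[:,2].round(3),o['time'])
for l,z in [('spindle',102),('clip_center',102),('beaker0',84),('changer',0)]:
    for x in bot.spot_point('wrist',l)[:3]: print(l,np.round(x['point'],1),round(x['conf'],2),atz(m,x['point'],z).round(1))
E
```

```text
time: 8.93
tool_pos: [570.8, 63.0, 170.6]
tcp_rot: [2.977, 1.57, 2.995]
contact_force: [0.6, 0.2, -0.8]
grip_width: 17.7
time: 9.35
tool_pos: [589.7, -5.1, 170.3]
tcp_rot: [2.461, 1.57, 2.477]
contact_force: [0.8, -0.3, -0.7]
grip_width: 17.9
[589.68181877  -4.15774815 170.43132118] [ 1.     0.017 -0.001] 9.4
beaker0 [258.7 324.6] 0.7 [699.5 -22.8  84. ]
beaker0 [175.9 276.7] 0.59 [654.7 -92.   84. ]
```

View pics/w9.png

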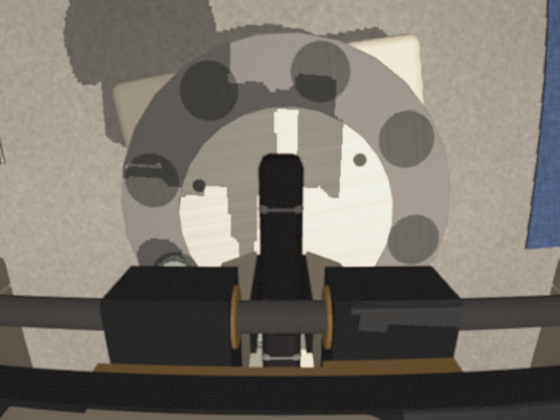

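The handle's rear hides the clip and spindle (columns 260–300). I'll sidestep left and right for two clear views.

```bash
python3 -m handwheel '[[[0,2,1,0],[0,2.5,1.5,0],[0,0.8,0.5,0],[0,0,0,0],[0,0,0,0]]]'
cat > look.py <<'E'
from h import *
import sys
n=sys.argv[1]
im,d,m=cap('wrist',n); np.savez('/tmp/%s.npz'%n,im=im,d=d,**{k:np.array(v) for k,v in m.items()})
p,M,o=tool(); print(p,M[:,2].round(3),o['time'])
for l,z in [('spindle',102),('clip_center',102)]:
    for x in bot.spot_point('wrist',l)[:3]: print(l,np.round(x['point'],1).tolist(),round(x['conf'],2),atz(m,x['point'],z).round(1))
E
python3 look.py w10
```

```text
time: 10.02
tool_pos: [618.9, 49.2, 170.3]
tcp_rot: [-2.65, 1.57, -2.631]
contact_force: [0.1, -0.5, -1.1]
grip_width: 17.7
[618.72383966  48.525033   170.40016868] [ 1.     0.018 -0.001] 10.0667
spindle [216.5, 179.3] 0.8 [597.    2.3 102. ]
clip_center [207.2, 134.0] 0.93 [564.9  -3.4 102. ]
```

```bash
python3 -m handwheel '[[[0,-2,0,0],[0,-4,0,0],[0,-4,0,0],[0,-1.4,0,0],[0,0,0,0],[0,0,0,0]]]'
python3 look.py w11
```

```text
time: 10.67
tool_pos: [620.8, -66.6, 170.6]
tcp_rot: [1.846, 1.57, 1.86]
contact_force: [0.3, 0.2, -2.0]
grip_width: 17.5
[620.92251864 -65.43328292 170.67469509] [ 1.     0.016 -0.   ] 10.7167
spindle [374.7, 181.0] 0.89 [598.4   0.7 102. ]
clip_center [370.9, 133.4] 0.71 [564.5  -4.6 102. ]
```

View pics/w10.png

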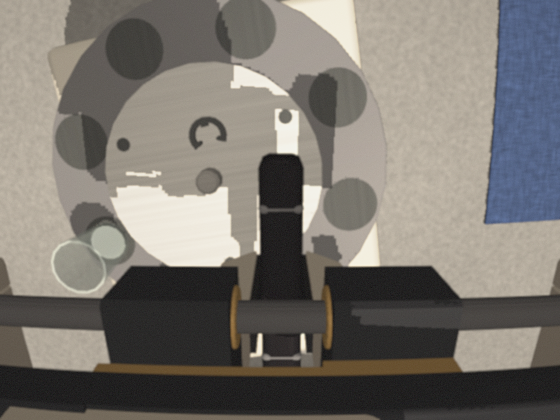

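View pics/w11.png

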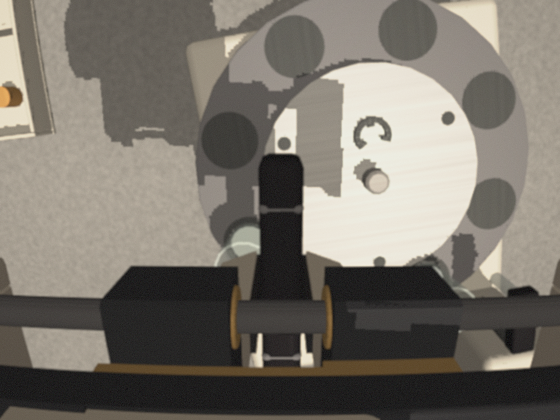

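Both views are clear: spindle top at (208,181) and (376,181), clip ring at (208,134) and (372,132) with its mouth towards the spindle. I'll zoom in for exact centres.

```bash
python3 - <<'E'
from h import *
out=[]
for n,(c,r) in (('w10',(208,155)),('w11',(374,155))):
    z=np.load('/tmp/%s.npz'%n); im=z['im'][r-45:r+45,c-45:c+45,::-1]
    out.append(cv2.resize(im,None,fx=4.2,fy=4.2,interpolation=cv2.INTER_CUBIC))
    m={k:z[k] for k in z.files}
    P=cloud(m,z['d'])
    sub=P[r-45:r+45,c-45:c+45]
    k=(sub[:,:,2]>112)&(sub[:,:,2]<128)
    q=sub[k]; print(n,'head',len(q),np.median(q[:,2]),q.mean(0).round(1),(q.min(0)+q.max(0))[:2]/2,np.ptp(q,axis=0).round(1))
    hub=np.abs(P[:,:,2]-100)<4; print('hub z',np.median(P[hub][:,2]))
cv2.imwrite('pics/z1.png',np.hstack(out))
E
```

```text
w10 head 509 119.02805246860353 [595.4  -0.6 118.7] [595.98560516  -0.94670536] [16.6 16.5  9.3]
hub z 99.42061122385638
w11 head 507 118.90424175085022 [595.5  -2.5 118.5] [596.13514604  -1.81996501] [16.8 16.4  9.3]
hub z 99.36649966516521
```

View pics/z1.png

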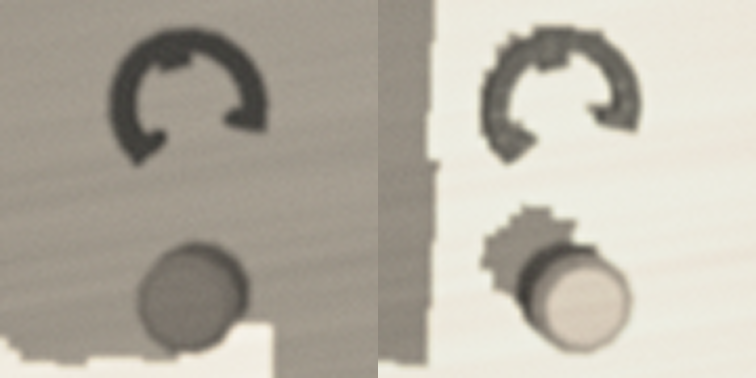

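```bash
python3 - <<'E'
from h import *
from scipy.optimize import least_squares
ms=[];cs=[]
for n,(c,r),thr in (('w10',(208,135),None),('w11',(372,135),None)):
    z=np.load('/tmp/%s.npz'%n); m={k:z[k] for k in z.files}
    g=cv2.cvtColor(z['im'],cv2.COLOR_RGB2GRAY)[r-26:r+26,c-26:c+26]
    g=cv2.resize(g,None,fx=4,fy=4,interpolation=cv2.INTER_CUBIC)
    t,b=cv2.threshold(g,0,255,cv2.THRESH_BINARY_INV+cv2.THRESH_OTSU)
    k,lab,st,cen=cv2.connectedComponentsWithStats(b)
    # component nearest centre
    best=None
    for i in range(1,k):
        if st[i,4]>600:
            yy,xx=np.where(lab==i); dd=np.hypot(xx-104,yy-104).mean()
            if best is None or dd<best[0]: best=(dd,i)
    i=best[1]; yy,xx=np.where(lab==i); print(n,t,st[i])
    px=np.c_[(xx+.5)/4-.5+c-26,(yy+.5)/4-.5+r-26]
    W=np.array([atz(m,p,103.6)[:2] for p in px])
    # outer circle: hull points on fit
    h=cv2.convexHull(W.astype(np.float32))[:,0]
    f=lambda q:np.hypot(W[:,0]-q[0],W[:,1]-q[1])
    def res(q):
        return np.hypot(h[:,0]-q[0],h[:,1]-q[1])-q[2]
    s=least_squares(res,[564,-3,13],loss='soft_l1',f_scale=.3); q=s.x
    s13=least_squares(lambda a:np.hypot(h[:,0]-a[0],h[:,1]-a[1])-13,q[:2],loss='soft_l1',f_scale=.3).x
    a=np.arctan2(W[:,1]-s13[1],W[:,0]-s13[0]); rr=f(s13)
    bins=np.histogram(a[rr>8],bins=72,range=(-np.pi,np.pi))[0]
    cen_b=(np.arange(72)+.5)*5-180
    full=bins>bins.max()*0.4
    print(q,s13,'gap deg',cen_b[~full], 'back dir', np.degrees(np.arctan2(np.sin(a).mean(),np.cos(a).mean())))
    # ray at height of clip centre
    ms.append(m); cs.append(proj(m,[*s13,103.6]))
print('tri clip top',tri(ms,cs))
# spindle head circle: fit top circle via edge
for n,(c,r) in (('w10',(206,181)),('w11',(376,181))):
    z=np.load('/tmp/%s.npz'%n); m={k:z[k] for k in z.files}; P=cloud(m,z['d'])
    k=np.zeros((420,560),bool); k[r-18:r+18,c-18:c+18]=1
    k&=(P[:,:,2]>117.5)&(P[:,:,2]<121); q=P[k]; (x,y),rad=cv2.minEnclosingCircle(q[:,:2].astype(np.float32)); print('head',x,y,rad)
E
```

```text
w10 114.0 [  28   30  151  132 8052]
[565.60402336  -3.03669744  13.18394851] [565.4502466   -2.98208484] gap deg [-37.5 -32.5 -27.5 -22.5 -17.5 -12.5  -7.5  -2.5   2.5   7.5  12.5  17.5
  22.5  27.5  32.5  37.5  42.5  47.5  52.5  57.5  62.5  67.5] back dir -162.2672866550083
w11 173.0 [  29   29  154  131 8729]
[564.86780698  -4.3018407   13.404621  ] [564.76319972  -4.53885131] gap deg [-32.5 -27.5 -22.5 -17.5 -12.5  -7.5  -2.5   2.5   7.5  12.5  17.5  22.5
  27.5  32.5  37.5  42.5  47.5  52.5  57.5  62.5  67.5] back dir -160.98480331594357
tri clip top [565.40577311  -3.66914671 100.07349078]
head 596.1239624023438 -1.1842584609985352 8.459084510803223
head 595.9705200195312 -1.592380404472351 8.523347854614258
```

Clip centre is at about (565.2, -3.7), mouth at about +0.30 rad; spindle axis at about (596.05, -1.4). The gap is 31 mm and the mouth is 0.23 rad off the line, both within the stated ranges. I'll cup the clip with the fork at yaw ≈0.20, starting 30 mm behind it.

```bash
python3 -m handwheel '[[[0,0,-2,0],[0,0.4,-3.5,0],[0,0.6,-3.5,0],[0,0.6,-3.5,0],[0,0.6,-3.5,0],[0,0.6,-2,0],[0,0.6,-1,-0.09],[0,0,0,-0.094]]]'
python3 -m handwheel '[[[0,0,0,0],[0,0,0,0]]]'
python3 - <<'E'
from h import *
f=0.2; n=np.array([565.2,-3.7])-30*np.array([np.cos(f),np.sin(f)]); t=n-107*np.array([np.cos(f),np.sin(f)])
print(t,tool()[0]); print(delta([*t,72.7],np.pi/2+f))
E
```

```text
time: 11.48
tool_pos: [428.2, -32.6, 171.1]
tcp_rot: [1.89, 1.57, 2.098]
contact_force: [-0.2, 0.3, -1.2]
grip_width: 17.8
time: 11.65
tool_pos: [431.0, -34.0, 171.0]
tcp_rot: [-0.28, 1.57, -0.08]
contact_force: [0.8, -0.4, -0.6]
grip_width: 17.9
[430.93087884 -30.91769832] [430.96442428 -33.95959504 171.02134733]
[array([9.83, 0.3 , 0.05]), np.float64(0.0)]
```

```bash
python3 -m handwheel '[[[2,0.3,0.05,0],[2.5,0,0,0],[2.5,0,0,0],[1.3,0,0,0],[0.7,0,0,0],[0,0,0,0],[0,0,0,0],[0,0,0,0]]]'
python3 - <<'E'
from h import *
im,d,m=cap('side','s12'); im2,_,_=cap('top','t12')
a=im[150:230,250:350,::-1];b=im2[160:240,240:340,::-1]
cv2.imwrite('pics/s12z.png',np.vstack([cv2.resize(x,None,fx=3.7,fy=3.7,interpolation=cv2.INTER_CUBIC) for x in (a,b)]))
im,d,m=cap('wrist','w12')
f=.2;t=[430.9,-30.9];print(delta([*t,69.5],np.pi/2+f),tool()[0])
for n in ('top','side'):
  bot.capture(n)
  for l in ('fork_nest','clip_center','spindle'):print(n,l,[(np.round(x['point'],1).tolist(),round(x['conf'],2)) for x in bot.spot_point(n,l)[:4]])
E
```

```text
time: 12.32
tool_pos: [431.5, -31.8, 81.5]
tcp_rot: [-0.399, 1.569, -0.198]
contact_force: [0.6, 0.4, -2.3]
grip_width: 17.1
[array([ 1.2 ,  0.1 , -0.02]), np.float64(0.001)] [431.26341379 -31.80360805  81.45977844]
top fork_nest [([209.0, 306.6], 0.58)]
top clip_center [([288.7, 195.3], 0.43)]
top spindle [([290.4, 184.6], 0.79)]
side fork_nest [([151.7, 207.1], 0.85), ([228.4, 242.7], 0.75)]
side clip_center [([291.0, 188.0], 0.59), ([178.1, 150.6], 0.52)]
side spindle [([303.1, 187.2], 0.88)]
```

View pics/s12z.png

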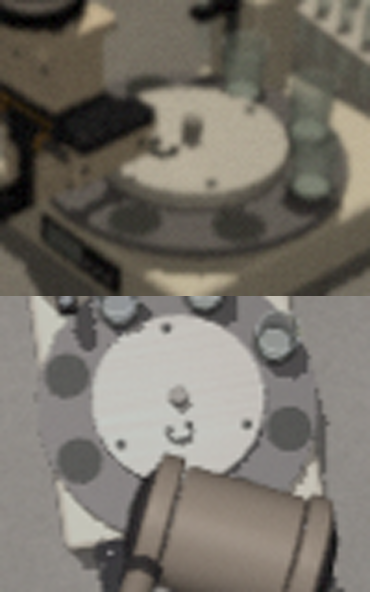

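View pics/w12.png

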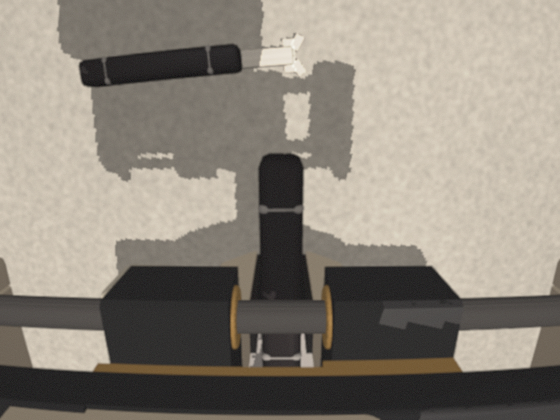

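The arm hides the fork tip in both fixed views. The wrist view shows the handle's rear (280,155–250), so I'll use its depth to check height, droop and lateral position.

```bash
python3 - <<'E'
from h import *
im,d,m=cap('wrist','w13'); P=cloud(m,d); p,M,o=tool()
k=np.zeros((420,560),bool);k[150:252,262:300]=1
L=(P-p)@M  # tool frame
k&=(L[:,:,0]<-45)&(L[:,:,0]>-65)
q=L[k]; print(len(q),np.median(q,0))
s=q[np.abs(q[:,1])<7]
print('fit top x = a+b*z',np.polyfit(s[:,2],s[:,0],1),'zmin',s[:,2].min())
for z0 in range(-56,-8,8):
    j=(q[:,2]>z0)&(q[:,2]<z0+8); print(z0,q[j][:,0].mean().round(2),q[j][:,1].min().round(1),q[j][:,1].max().round(1))
E
```

```text
3582 [-53.42862805  -0.06332558 -38.02101484]
fit top x = a+b*z [-3.29545541e-02 -5.45492273e+01] zmin -55.78667736663038
-56 -52.51 -7.5 7.2
-48 -53.5 -7.5 7.0
-40 -53.53 -7.6 7.1
-32 -53.46 -7.8 7.2
-24 -53.42 -7.9 7.4<stdin>:10: RuntimeWarning: Mean of empty slice.
  ret = ret.dtype.type(ret / rcount)
Traceback (most recent call last):
ValueError: zero-size array to reduction operation minimum which has no identity
```

The handle is level, centred (y≈0), and its rear is at -55.8, so the fork sits true. I'll descend to an underside height of about 101.5.

```bash
python3 -m handwheel '[[[0.5,0.1,0,0],[0.4,0,0,0],[0.2,0,0,0],[0.1,0,0,0],[0,0,0,0]]]'
for i in 1 2 3; do python3 -m handwheel '[[[0,0,0,0]]]' | sed -n '2p;4p'; done
```

```text
time: 13.33
tool_pos: [430.1, -30.6, 68.2]
tcp_rot: [2.576, 1.57, 2.777]
contact_force: [-0.3, -0.5, -1.5]
grip_width: 17.7
tool_pos: [430.4, -30.7, 68.5]
contact_force: [0.7, -0.2, -1.4]
tool_pos: [430.5, -30.7, 68.7]
contact_force: [0.3, -0.5, -0.9]
tool_pos: [430.5, -30.7, 68.7]
contact_force: [-0.2, -0.3, -1.2]
```

```bash
python3 -m handwheel '[[[-0.03,0,0.3,0],[0,0,0.5,0],[0,0,0.5,0],[0,0,0.4,0],[0,0,0.3,0],[0,0,0.2,0],[0,0,0.2,0],[0,0,0.2,0]]]'
python3 -m handwheel '[[[0,0,0.2,0],[0,0,0.2,0],[0,-0.02,0.15,0],[0,-0.03,0.15,0],[0,-0.03,0.15,0],[0,-0.03,0.15,0],[0,0,0,0],[0,0,0,0]]]'
python3 - <<'E'
from h import *
im,d,m=cap('side','s14'); im2,_,_=cap('top','t14')
a=im[150:230,250:350,::-1];b=im2[160:240,240:340,::-1]
cv2.imwrite('pics/s14z.png',np.vstack([cv2.resize(x,None,fx=3.7,fy=3.7,interpolation=cv2.INTER_CUBIC) for x in (a,b)]))
p,M,o=tool(); print(p,o['contact_force'], 'nest',(p+M[:,2]*107).round(1), M[:,2].round(3))
for l in ('fork_nest','clip_center','spindle'):print('top',l,[(np.round(x['point'],1).tolist(),round(x['conf'],2)) for x in bot.spot_point('top',l)[:4]])
for l in ('fork_nest','clip_center','spindle'):print('side',l,[(np.round(x['point'],1).tolist(),round(x['conf'],2)) for x in bot.spot_point('side',l)[:4]])
E
```

```text
time: 14.25
tool_pos: [455.9, -25.4, 68.8]
tcp_rot: [2.384, 1.571, 2.585]
contact_force: [-0.4, -0.0, -1.4]
grip_width: 17.8
time: 14.92
tool_pos: [465.9, -24.6, 68.9]
tcp_rot: [1.543, 1.571, 1.744]
contact_force: [-0.7, -0.1, -2.3]
grip_width: 17.7
[465.77272244 -24.56773093  68.87886684] [-0.61932472 -0.46882974 -1.35412919] nest [570.6  -3.2  68.9] [ 0.98  0.2  -0.  ]
top fork_nest []
top clip_center [([182.6, 238.3], 0.28)]
top spindle [([286.4, 186.7], 0.76)]
side fork_nest [([227.8, 243.3], 0.78), ([148.6, 209.1], 0.75), ([212.1, 159.9], 0.51)]
side clip_center []
side spindle [([300.4, 184.5], 0.96), ([178.4, 149.3], 0.47)]
```

View pics/s14z.png

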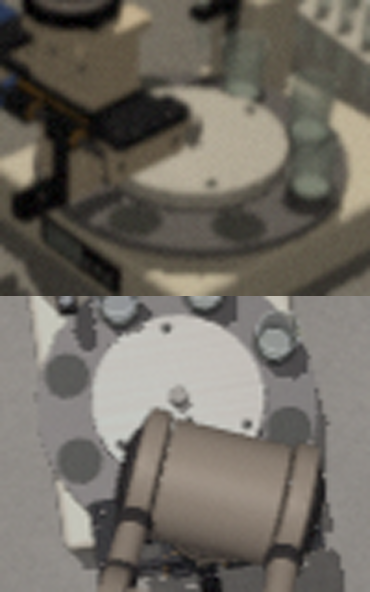

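The spindle is still clear, but the gripper and arm now hide the clip in both views. I'll go on by kinematics and force.

```bash
python3 -m handwheel '[[[0,-0.03,0.15,0],[0,-0.03,0.15,0],[0,-0.03,0.15,0],[0,-0.03,0.15,0],[0,-0.03,0.15,0],[0,-0.03,0.15,0],[0,-0.03,0.15,0],[0,-0.03,0.15,0]]]'
python3 -m handwheel '[[[0,-0.03,0.15,0],[0,-0.03,0.15,0],[0,-0.02,0.1,0],[0,0,0,0],[0,0,0,0]]]'
python3 - <<'E'
from h import *
p,M,o=tool(); print('nest',(p+M[:,2]*107).round(1)); e=np.array([596.05,-1.4])-(p+M[:,2]*107)[:2]; print('to spindle along,lat',M[:2,2]@e,M[:2,1]@e, 'F along',M[:,2]@o['contact_force'])
E
```

```text
time: 15.98
tool_pos: [478.3, -24.5, 68.9]
tcp_rot: [1.541, 1.571, 1.742]
contact_force: [0.9, -0.9, -2.2]
grip_width: 17.6
time: 16.4
tool_pos: [482.2, -24.5, 68.9]
tcp_rot: [1.435, 1.571, 1.636]
contact_force: [0.1, 0.7, -1.1]
grip_width: 17.7
nest [587.   -3.1  68.9]
to spindle along,lat 9.177683574820076 -0.12634757366978128 F along 0.22199303355531866
```

```bash
f(){ grep -E 'tool_pos|contact' | tr '\n' ' '; echo; }
python3 -m handwheel '[[[0,0,0.05,0],[0,0,0.05,0],[0,0,0,0]]]'|f
python3 -m handwheel '[[[0,0,0.05,0],[0,0,0.05,0],[0,0,0,0]]]'|f
python3 -m handwheel '[[[0,0,0.05,0],[0,0,0,0]]]'|f
python3 -m handwheel '[[[0,0,0.05,0],[0,0,0,0]]]'|f
python3 -m handwheel '[[[0,0,0.05,0],[0,0,0,0]]]'|f
```

```text
tool_pos: [483.2, -24.3, 68.9] contact_force: [-0.2, -0.1, -2.5] 
tool_pos: [484.2, -24.1, 68.9] contact_force: [-0.4, 0.0, -1.1] 
tool_pos: [484.7, -24.0, 68.9] contact_force: [0.7, -0.2, -1.6] 
tool_pos: [485.0, -23.9, 68.9] contact_force: [-0.5, -1.1, -1.4] 
tool_pos: [485.3, -23.9, 68.8] contact_force: [-1.4, -0.6, -1.0]
```

```bash
f(){ grep -E 'tool_pos|contact' | tr '\n' ' '; echo; }
python3 -m handwheel '[[[0,0,0.04,0],[0,0,0,0]]]'|f
python3 -m handwheel '[[[0,0,0.04,0],[0,0,0,0]]]'|f
python3 -m handwheel '[[[0,0,0.04,0],[0,0,0,0]]]'|f
```

```text
tool_pos: [485.5, -23.8, 68.8] contact_force: [-3.3, -1.3, -0.8] 
tool_pos: [485.8, -23.8, 68.7] contact_force: [-4.3, -2.1, -1.5] 
tool_pos: [485.9, -23.7, 68.7] contact_force: [-5.8, -2.9, -0.9]
```

```bash
f(){ grep -E 'tool_pos|contact' | tr '\n' ' '; echo; }
python3 -m handwheel '[[[0,0,0.03,0],[0,0,0,0]]]'|f
python3 -m handwheel '[[[0,0,0.03,0],[0,0,0,0]]]'|f
```

```text
tool_pos: [486.0, -23.6, 68.6] contact_force: [-5.9, -2.4, -0.0] 
tool_pos: [486.0, -23.6, 68.6] contact_force: [-7.6, -3.2, 0.9]
```

```bash
f(){ grep -E 'tool_pos|contact' | tr '\n' ' '; echo; }
python3 -m handwheel '[[[-0.05,0,0,0],[0,0,0,0]]]'|f
python3 -m handwheel '[[[0,0,0.03,0],[0,0,0,0]]]'|f
python3 -m handwheel '[[[0,0,0.03,0],[0,0,0,0]]]'|f
```

```text
tool_pos: [486.0, -23.6, 69.1] contact_force: [-5.9, -3.4, -0.9] 
tool_pos: [486.1, -23.5, 68.9] contact_force: [-6.6, -3.2, 0.4] 
tool_pos: [486.2, -23.5, 68.9] contact_force: [-6.4, -2.2, 0.1]
```

```bash
f(){ grep -E 'tool_pos|contact' | tr '\n' ' '; echo; }
python3 -m handwheel '[[[0,0.03,0.03,0],[0,0,0,0]]]'|f
python3 -m handwheel '[[[0,0.03,0.03,0],[0,0,0,0]]]'|f
python3 -m handwheel '[[[0,0,0.03,0],[0,0,0,0]]]'|f
```

```text
tool_pos: [486.6, -23.2, 69.0] contact_force: [-6.9, -3.6, -1.4] 
tool_pos: [486.6, -23.0, 68.9] contact_force: [-8.0, -4.4, -0.0] 
tool_pos: [486.5, -23.0, 68.9] contact_force: [-9.3, -4.6, -0.4]
```

```bash
f(){ grep -E 'tool_pos|contact' | tr '\n' ' '; echo; }
python3 -m handwheel '[[[0,-0.06,0,0],[0,0,0,0]]]'|f
python3 -m handwheel '[[[0,-0.06,0,0],[0,0,0,0],[0,0,0,0]]]'|f
```

```text
tool_pos: [486.6, -23.3, 68.8] contact_force: [-9.5, -3.0, 0.7] 
tool_pos: [486.7, -23.7, 68.8] contact_force: [-9.9, -2.5, 0.8]
```

```bash
f(){ grep -E 'tool_pos|contact' | tr '\n' ' '; echo; }
python3 -m handwheel '[[[-0.04,-0.02,0.03,0],[0,0,0,0]]]'|f
python3 -m handwheel '[[[0,0,0.03,0],[0,0,0,0]]]'|f
python3 -m handwheel '[[[0,0,0.03,0],[0,0,0,0]]]'|f
```

```text
tool_pos: [486.7, -23.8, 69.1] contact_force: [-9.4, -1.8, -0.6] 
tool_pos: [486.7, -23.7, 69.0] contact_force: [-9.2, -3.8, 0.7] 
tool_pos: [486.7, -23.7, 68.9] contact_force: [-11.3, -4.0, 0.3]
```

```bash
f(){ grep -E 'tool_pos|contact' | tr '\n' ' '; echo; }
python3 -m handwheel '[[[0,0,0,0],[0,0,0,0]]]'|f
python3 -m handwheel '[[[0,0,0,0]]]'|f
```

```text
tool_pos: [486.7, -23.7, 68.9] contact_force: [-10.3, -3.1, 0.5] 
tool_pos: [486.7, -23.7, 68.9] contact_force: [-11.3, -2.0, 0.5]
```

```bash
f(){ grep -E 'tool_pos|contact' | tr '\n' ' '; echo; }
python3 -m handwheel '[[[-0.02,0,0.04,0],[0,0,0,0]]]'|f
python3 -m handwheel '[[[-0.02,0,0.03,0],[0,0,0,0]]]'|f
```

```text
tool_pos: [490.5, -23.6, 70.0] contact_force: [0.3, 0.1, -0.5] 
tool_pos: [491.6, -23.6, 70.5] contact_force: [0.4, 0.3, -1.7]
```

```bash
f(){ grep -E 'tool_pos|contact' | tr '\n' ' '; echo; }
python3 -m handwheel '[[[0,0,0.03,0],[0,0,0,0]]]'|f
python3 -m handwheel '[[[0,0,0.03,0],[0,0,0,0]]]'|f
```

```text
tool_pos: [491.4, -23.5, 70.4] contact_force: [-0.4, -0.5, -1.3] 
tool_pos: [491.4, -23.5, 70.2] contact_force: [-0.1, 0.6, -1.8]
```

The force rose to about 11.5 N, then fell to about zero as the tool sprang about 4 mm to the spindle: the clip snapped. I'll back straight off and look.

```bash
python3 -m handwheel '[[[0,0,-0.1,0],[0,0,-0.3,0],[0,0,-0.8,0],[0,0,-1.5,0],[0,0,-2.5,0],[0,0,-2,0],[0,0,0,0]]]'
python3 -m handwheel '[[[-1,0,0,0],[-3,0,0,0],[-3,0,0,0],[-3,0,0,0],[-1,0,0,0],[0,0,0,0]]]'
python3 - <<'E'
from h import *
print(delta([620,-66,172]))
for n in ('top','side'):
  im,d,m=cap(n,n+'20')
  for l in ('clip_center','spindle'):print(n,l,[(np.round(x['point'],1).tolist(),round(x['conf'],2)) for x in bot.spot_point(n,l)[:4]])
E
```

```text
time: 21.65
tool_pos: [415.9, -37.6, 69.7]
tcp_rot: [2.732, 1.566, 2.933]
contact_force: [-0.5, 0.9, -0.9]
grip_width: 17.6
time: 22.15
tool_pos: [422.3, -38.4, 183.0]
tcp_rot: [-0.454, 1.564, -0.253]
contact_force: [0.5, 0.6, -2.6]
grip_width: 17.8
[array([ 1.23, -6.65, 18.81])]
top clip_center []
top spindle [([289.6, 185.9], 0.56)]
side clip_center [([302.7, 187.5], 0.42)]
side spindle [([303.2, 188.7], 0.93)]
```

```bash
python3 -m handwheel '[[[0,-1,2,0],[0,-1.2,3,0],[0,-1.2,3,0],[0,-1.2,3,0],[0,-1.2,3,0],[0,-0.8,2.8,0],[0,0,1.2,0],[0,0,0,0]]]'|head -2
python3 -m handwheel '[[[0,0,0,0]]]'|head -2
python3 look.py w21; python3 - <<'E'
from h import *
z=np.load('/tmp/w21.npz'); m={k:z[k] for k in z.files}
u=proj(m,[596,-1.4,102]).round().astype(int); print(u)
c,r=u; cv2.imwrite('pics/w21z.png',cv2.resize(z['im'][r-40:r+40,c-50:c+50,::-1],None,fx=7,fy=7,interpolation=cv2.INTER_CUBIC))
E
```

```text
time: 23.12
tool_pos: [611.7, -66.4, 177.7]
time: 23.2
tool_pos: [609.5, -66.3, 178.4]
[609.07341862 -66.39387411 178.9389619 ] [ 0.98   0.2   -0.003] 23.25
spindle [368.6, 208.2] 0.62 [597.1  -1.  102. ]
spindle [346.4, 178.8] 0.5 [578.6 -23.2 102. ]
clip_center [367.8, 207.4] 0.87 [596.6  -1.8 102. ]
[368 207]
```

View pics/w21z.png

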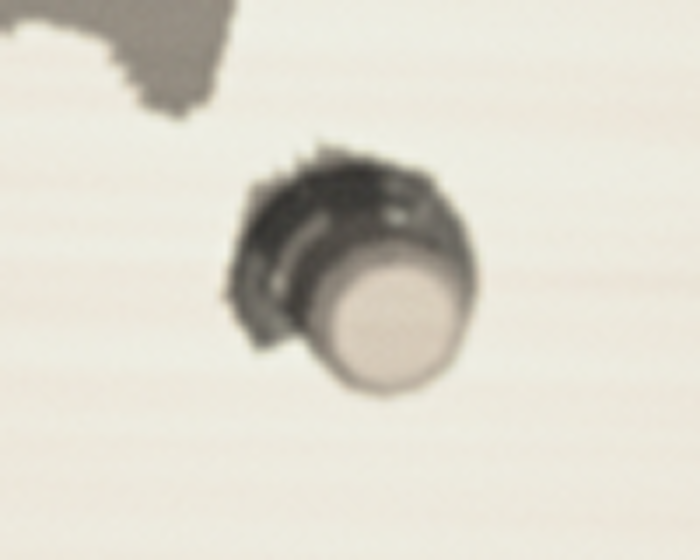

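View pics/w21.png

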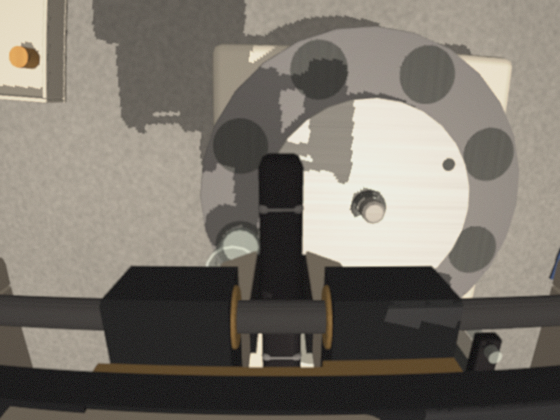

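The clip now sits round the spindle's groove, at (368,207), with its mouth away from the fork. To check it is concentric, I'll overlay the predicted home outline.

```bash
python3 - <<'E'
from h import *
z=np.load('/tmp/w21.npz'); m={k:z[k] for k in z.files}
P=cloud(m,z['d']); c,r=368,207
# head centre in this view
k=np.zeros((420,560),bool); k[r-25:r+25,c-25:c+25]=1
q=P[k&(P[:,:,2]>117.5)&(P[:,:,2]<121)]; (hx,hy),rad=cv2.minEnclosingCircle(q[:,:2].astype(np.float32)); print('head',hx,hy,rad)
q=P[k&(P[:,:,2]>102)&(P[:,:,2]<105.5)]; print('clip z pts',len(q),np.median(q[:,2]),q[:,:2].min(0),q[:,:2].max(0))
im=z['im'][r-40:r+40,c-50:c+50,::-1]; im=cv2.resize(im,None,fx=7,fy=7,interpolation=cv2.INTER_CUBIC)
for cx,cy,rr,zz,col in((hx,hy,13,103.6,(0,0,255)),(hx,hy,8.5,119.5,(255,0,0))):
    pts=np.array([proj(m,[cx+rr*np.cos(a),cy+rr*np.sin(a),zz]) for a in np.linspace(0,2*np.pi,60)])
    pts=((pts-[c-50,r-40]+.5)*7).astype(np.int32); cv2.polylines(im,[pts],True,col,1)
cv2.imwrite('pics/w21o.png',im)
E
```

```text
head 595.6632080078125 -1.7004225254058838 8.420202255249023
clip z pts 308 103.323898303205 [583.48045048 -14.70043647] [604.96059717  12.27817105]
```

View pics/w21o.png

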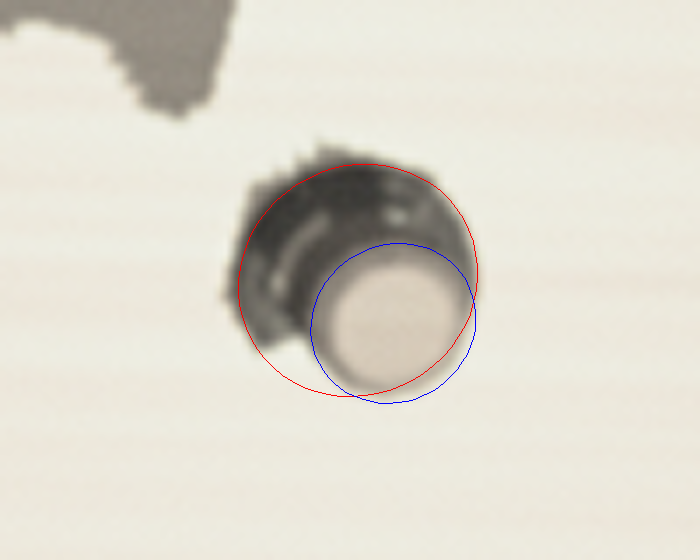

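The outline is concentric with the axis to within about 0.5 mm (the extra on the left is shadow), so the clip is home. Now I take the fork back to the mat.

```bash
python3 -m handwheel '[[[0,0,-0.5,0.09],[0,0,-0.5,0.094],[0,1.5,0,0],[0,3,-0.7,0],[0,3.5,-1,0],[0,3.5,-1,0],[0,3.5,-1,0],[0,3.5,-1,0]]]'|head -2
python3 -m handwheel '[[[0,3.5,-1,0],[0,3.5,-1,0],[0,3.5,-1,0],[0,3.5,-1,0],[0,3,-1,0],[0,2,0,0],[0,0,0,0],[0,0,0,0]]]'
python3 - <<'E'
from h import *
print(delta([507.5,328.8,-15],np.pi/2+.017))
im,d,m=cap('wrist','w30'); P=cloud(m,d); p,M,o=tool()
k=np.zeros((420,560),bool);k[150:252,262:300]=1
L=(P-p)@M; k&=(L[:,:,0]<-45)&(L[:,:,0]>-65); q=L[k]; s=q[np.abs(q[:,1])<6]
print(np.median(q,0),'zmin',s[:,2].min(),np.polyfit(s[:,2],s[:,0],1), np.polyfit(q[:,2],q[:,1],1))
E
```

```text
time: 24.02
tool_pos: [548.7, 118.0, 180.7]
time: 24.68
tool_pos: [495.8, 306.3, 180.5]
tcp_rot: [0.294, 1.571, 0.315]
contact_force: [-0.7, -0.2, -0.8]
grip_width: 17.7
[array([19.55,  2.22,  1.22]), np.float64(0.004)]
[-53.42412917   0.51247189 -38.3729402 ] zmin -56.13307503946971 [-3.43248580e-02 -5.46685999e+01] [0.00188157 0.7582662 ]
```

View pics/w30.png

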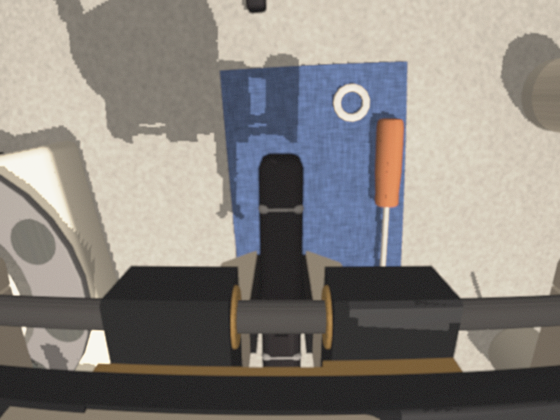

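The fork is unslipped and level in the grip, and the mat is free. I'll lower it.

```bash
python3 -m handwheel '[[[0,1.1,0.6,0],[1,1.1,0.6,0],[3,0,0,0],[3.5,0,0,0],[3.5,0,0,0],[3,0,0,0],[2,0,0,0],[1.5,0,0,0]]]'|head -2
python3 -m handwheel '[[[1,0,0,0],[0,0,0,0],[0,0,0,0]]]'
python3 - <<'E'
from h import *
print(delta([507.5,328.8,-28.5],np.pi/2+.017),tool()[0])
E
```

```text
time: 25.4
tool_pos: [507.6, 325.2, 2.9]
time: 25.65
tool_pos: [508.9, 326.7, -4.4]
tcp_rot: [0.342, 1.571, 0.358]
contact_force: [0.2, -0.3, -1.5]
grip_width: 17.9
[array([ 2.41,  0.21, -0.14]), np.float64(-0.001)] [508.88420218 326.71987188  -4.38578327]
```

```bash
f(){ grep -E 'tool_pos|contact' | tr '\n' ' '; echo; }
python3 -m handwheel '[[[0.8,0.21,-0.14,0],[0.8,0,0,0],[0.4,0,0,0],[0.2,0,0,0],[0,0,0,0],[0,0,0,0]]]'|f
python3 -m handwheel '[[[0.1,0,0,0],[0,0,0,0]]]'|f
python3 -m handwheel '[[[0.05,0,0,0],[0,0,0,0]]]'|f
```

```text
tool_pos: [507.1, 329.5, -26.7] contact_force: [0.4, -0.2, -0.9] 
tool_pos: [507.2, 329.5, -27.6] contact_force: [-0.5, -0.4, -0.9] 
tool_pos: [507.1, 329.4, -28.2] contact_force: [-0.0, 0.3, -1.7]
```

```bash
f(){ grep -E 'tool_pos|contact' | tr '\n' ' '; echo; }
python3 -m handwheel '[[[0.05,0,0,0],[0,0,0,0]]]'|f
python3 -m handwheel '[[[0.04,0,0,0],[0,0,0,0]]]'|f
python3 -m handwheel '[[[0.03,0,0,0],[0,0,0,0],[0,0,0,0]]]'|f
```

```text
tool_pos: [507.1, 329.4, -28.8] contact_force: [0.3, -0.3, -1.5] 
tool_pos: [507.1, 329.4, -29.2] contact_force: [0.4, 0.5, -2.0] 
tool_pos: [507.1, 329.4, -29.2] contact_force: [-0.5, -0.6, 1.8]
```

Force z rose by 3 N at -29.2, the same height at which it was gripped, so the fork is resting on the mat. I'll release and rise.

```bash
python3 -m handwheel '[[[0,0,0,0],[0,0,0,0],[0,0,0,0],[0,0,0,0],[0,0,0,0],[0,0,0,0]]]' 0.45
python3 -m handwheel '[[[-0.3,0,0,0],[-1,0,0,0],[-2,0,0,0],[-3,0,0,0],[-3.5,0,0,0],[-3.5,0,0,0],[-3.5,0,0,0],[-3.5,0,0,0]]]'
python3 -m handwheel '[[[-2,0,2,0],[0,0,2,0],[0,0,1.5,0],[0,0,0,0],[0,0,0,0]]]'
python3 - <<'E'
from h import *
im,d,m=cap('wrist','w40'); P=cloud(m,d)
for l in ('fork_grip','fork_nest','washer','screwdriver_grip','mat'):
    for x in bot.spot_point('wrist',l)[:2]: print(l,np.round(x['point'],1).tolist(),round(x['conf'],2),atz(m,x['point'],14 if 'grip' in l else 5.5).round(1))
k=(np.abs(P[:,:,0]-507)<70)&(np.abs(P[:,:,1]-329)<25)&(P[:,:,2]>20)&(P[:,:,2]<30)
print(cv2.minAreaRect(P[k][:,:2].astype(np.float32)),np.median(P[k][:,2]))
im,d,m=cap('top','t40');im,d,m=cap('side','s40'); print(bot.get_obs()['time'])
E
```

```text
time: 27.57
tool_pos: [507.1, 329.4, -29.5]
tcp_rot: [0.848, 1.571, 0.865]
contact_force: [0.7, 0.5, 0.5]
grip_width: 41.1
time: 28.23
tool_pos: [506.8, 329.3, 176.4]
tcp_rot: [0.494, 1.57, 0.511]
contact_force: [1.2, 1.0, -0.9]
grip_width: 41.2
time: 28.65
tool_pos: [561.9, 330.1, 193.6]
tcp_rot: [3.049, 1.57, 3.066]
contact_force: [-0.0, -0.3, -0.5]
grip_width: 41.0
fork_grip [278.4, 121.6] 0.93 [504.5 326.5  14. ]
fork_nest [281.9, 222.7] 0.89 [611.5 331.7   5.5]
washer [326.0, 34.2] 0.71 [421.1 370.7   5.5]
screwdriver_grip [367.5, 99.8] 0.55 [481.7 412.8  14. ]
screwdriver_grip [297.5, 132.7] 0.33 [514.9 345.5  14. ]
mat [297.8, 133.4] 0.81 [516.3 346.2   5.5]
((506.1337585449219, 329.18841552734375), (108.55812072753906, 17.73678207397461), 0.6139969229698181) 24.08693841322352
29.05
```

View pics/w40.png

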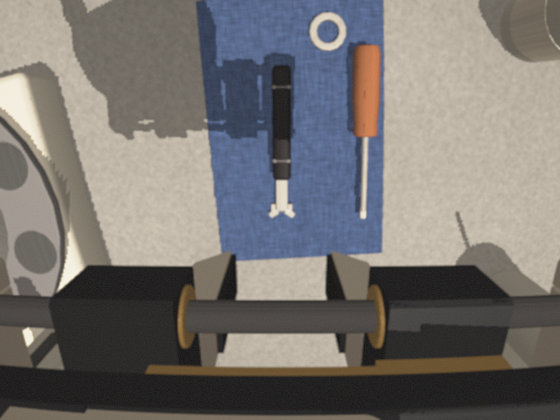

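View pics/s40.png

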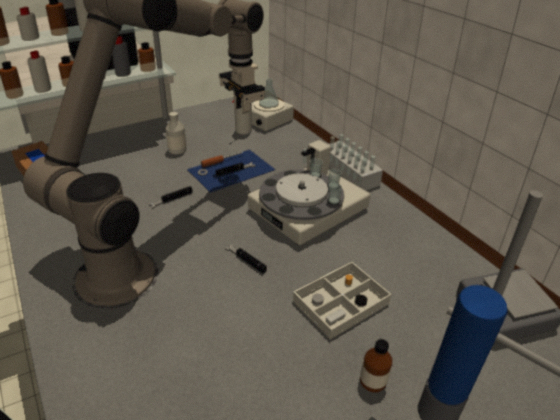

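The fork lies flat at its old place and the washer and screwdriver have not moved. There is time for one last unobstructed look at the clip.

```bash
python3 -m handwheel '[[[0,-2,0.2,0],[0,-3.5,0.5,0],[0,-3.5,0.5,0],[0,-3.5,0.5,0],[0,-3.5,0.5,0],[0,-3.5,0.5,0],[0,-3.5,0,0],[0,-3.5,0,0]]]'|head -2
python3 -m handwheel '[[[0,-3.5,0,0],[0,-2,0,0],[0,-0.5,0,0],[1,0,0,0],[2,0,0,0],[0,0,0,0],[0,0,0,0]]]'|head -2
python3 - <<'E'
from h import *
im,d,m=cap('wrist','w41'); P=cloud(m,d)
for l in ('clip_center','spindle'):
    for x in bot.spot_point('wrist',l)[:2]: print(l,np.round(x['point'],1).tolist(),round(x['conf'],2),atz(m,x['point'],102).round(1))
c,r=proj(m,[596,-1.4,102]).round().astype(int); print(c,r)
k=np.zeros((420,560),bool); k[r-25:r+25,c-25:c+25]=1
q=P[k&(P[:,:,2]>117.5)&(P[:,:,2]<121)]; (hx,hy),rad=cv2.minEnclosingCircle(q[:,:2].astype(np.float32)); print('head',hx,hy,rad)
z=im[r-40:r+40,c-50:c+50,::-1]; z=cv2.resize(z,None,fx=7,fy=7,interpolation=cv2.INTER_CUBIC)
for zz,rr,col in((103.6,13,(0,0,255)),(119.5,8.5,(255,0,0))):
    pts=np.array([proj(m,[hx+rr*np.cos(a),hy+rr*np.sin(a),zz]) for a in np.linspace(0,2*np.pi,60)])
    cv2.polylines(z,[((pts-[c-50,r-40]+.5)*7).astype(np.int32)],True,col,1)
cv2.imwrite('pics/w41o.png',z)
E
```

```text
time: 29.72
tool_pos: [593.4, 64.3, 193.6]
time: 30.3
tool_pos: [593.7, 7.5, 162.3]
clip_center [269.2, 214.9] 0.79 [595.2  -1.  102. ]
spindle [271.8, 222.3] 0.74 [600.7   1.  102. ]
269 216
head 595.3372802734375 -1.9203604459762573 8.214532852172852
```

View pics/w41o.png

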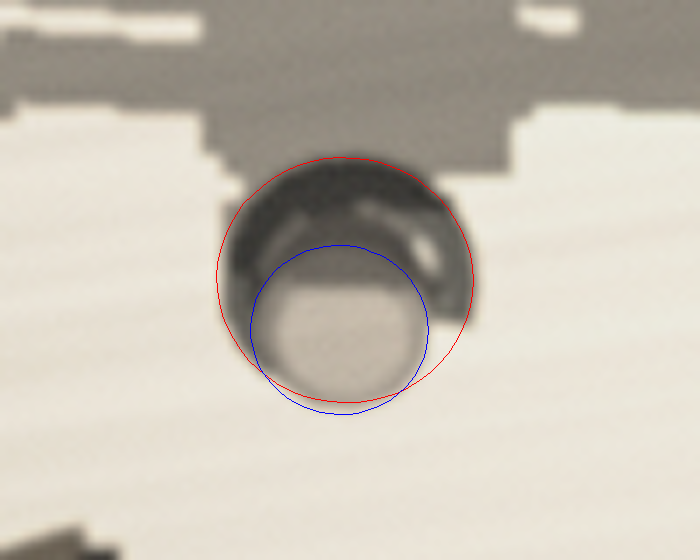

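The clip fills the predicted home outline, concentric with the spindle. I'm handing in.

```bash
python3 -c "
from plant import bot
print(bot.get_obs()['time'],bot.get_obs()['contact_force']); print(bot.close_job())"
```

```text
30.45 [0.28999728 0.48520494 0.86948933]
the job is handed in; nothing more can be done
None
```

The clip is snapped into the spindle's groove and the fork lies flat on the mat again. I handed the job in at 30.5 s with the robot touching nothing.

- **Fork:** I took the farthest of the three forks, the one on the mat. My first grasp closed in the air above the handle. Both the wrist and side views put the real fingertips about 38 mm short of the reported TCP. I reopened, went lower and gripped at 18.0 mm, the handle's width.
- **Snap:** I cupped the clip at yaw 0.2 and pushed in steps of 0.3 to 0.5 mm. The measured push rose to about 12 N, then fell to zero as the tool sprang forward about 4 mm. During the push the upward force rose by about 2 N, so the fork may have rubbed lightly on the hub. I raised it slightly each time, and the force stayed well under the 12 N limit.
- **Clip check:** Two later wrist views show the clip concentric with the spindle to about 0.5 mm, within the accuracy of the pictures. The network put the clip centre at (595.2, -1.0), against a spindle axis of about (596, -1.4).
- **Put-back:** The fork is at (506.1, 329.2), within 1 mm of where it started. It is level, with the handle top at the same height as before. The washer and screwdriver read within 3 mm of their first readings, which is within the network's scatter. The beakers and bottles were not measured, and I saw nothing disturbed.
- **Disagreements:**
  - The network's spindle point in the last view was about 5 mm off. It had taken the head instead of the groove, so I used the head's depth data.
  - Repeat centre readings from different wrist positions differed by up to 1.5 mm.

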